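Snap open the wash-ledge stand and lean the shaving mirror in it

TASK

Snap the folding stand open, swinging its wire prop up past the springy middle until it stays open against its stop. Then lift the shaving mirror out of the wooden rest and set it gently (it is glass) in the stand: foot in the stand's groove, centred, leaning back on the prop's bar, glass facing away from the prop. Let go, and leave the mug, jar, soap dish and bodna where they are.

Things in the scene. Friction and masses are not known exactly. Their poses are not given: they have to be found in the camera images.
- stand: Folding stand of dark steel, fixed to the ledge. Origin: on the ledge (z = 0), midway under the hinge axis. x: level, from the hinge towards the folded prop's bar (roughly towards the robot); y along the hinge axis. Base plate 8 mm thick, x from -56 to 39 mm, 150 mm wide. Two hinge ears at y = +-68 mm, 37 mm high. The open prop's bar stands on its -x side.
- groove (a point): Middle of the groove floor for the mirror's foot, 19 mm along the stand's x from its origin, 8 mm above the ledge. Groove runs along y, 19.5 mm wide (x 9 to 28.5 mm); front (+x) lip top 22 mm, rear lip top 14 mm above the ledge. A mirror at the front lip, back on the open bar, leans 25 degrees from vertical, top towards -x, its lower edge's centre at x = 22, z = 10 mm.
- prop (a joint): Angle (rad) of the steel wire prop, a U on a hinge axis 30 mm above the ledge: 0 folded flat, bar towards the stand's +x; 2.0 open at its stop, 25 degrees past upright towards -x. Over-centre spring: drives it to folded below about 1.0, to open above; about 8 N along the path at the bar at either end, less towards the middle. Damped; let go past the middle, it snaps open by itself.
- prop_bar (a point): Centre of the prop's cross bar, which swings on a radius of 80 mm; level round bar along the stand's y, 12 mm thick over its middle 80 mm. 8 mm side wires at y = +-58 mm; inside of the U is open. When folded its centre is 30 mm above the bare ledge, 80 mm in front of the hinge. A grip can turn round it.
- rest: Wooden rest, fixed, holding the mirror at the start. Origin on the ledge; x level, the way the glass faces (roughly towards the robot). Base 110 x 140 x 12 mm; two 130 mm wide planks leaning 25 degrees (tops to -x) make a slot 14 mm wide; the rear (-x) plank reaches 55 mm, the front one 40 mm up the mirror.
- mirror: Shaving mirror, a flat slab, white frame, glass front: 100 mm wide (y), 160 mm tall (z, foot to top), 10 mm thick (x, out of the glass), 0.15 to 0.3 kg. Origin at its centre. In the rest it leans about 29 degrees from vertical, top away from the robot, lower edge 14 mm above the ledge; it comes out by sliding up along its own z.
- mirror_foot (a point): Centre of the mirror's lower edge, 80 mm from its centre, mid-thickness.
- mirror_top (a point): Centre of the mirror's upper edge, mid-thickness.
- mirror_front (a point): Imaginary point 50 mm straight out in front of the glass from the mirror's centre: tells which way it faces.
- mug: Steel mug on the round tray, 76 mm across, 85 mm high, loose. Origin under its centre. Bystander.
- jar: Glass jar on the round tray, 64 mm across, 100 mm high, loose. Origin under its centre. Bystander.
- soap_dish: Blue plastic soap dish with soap on the round tray (white, fixed, 210 mm across, 20 mm high), 75 x 100 x 25 mm, loose. Origin under its centre. Bystander.
- bodna: Orange plastic bodna (spouted water pot), 140 mm across, 155 mm high, spout along its x reaching 135 mm, handle along -x, loose. Origin under its centre. Bystander.
Not all that is in view belongs to the job. Of the things that look like the stand, take the one that is nearest to the robot's base at the start. What is meant by the mirror is not blue, and is the smaller of those in its own colour.

How it is judged:
By the outcome, as a careful person would: the job done as asked, in the order asked, and still so for the second after the job is handed in, with the robot touching nothing.
It also fails if it takes over 61 s, if anything falls off the work surface, if the arm or the gripper's body presses on something with over 40 N, if the wrist force passes 120 N, or if a joint passes its speed limit or range.

ROBOT

A 6-joint arm with a two-finger parallel gripper is mounted at the origin on the work surface. World frame = base frame: x ahead of the robot, y to its left, z up, the work surface at z = 0. Lengths are in m, angles in rad, forces in N, time in s.
With the tool pointing down it reaches from about 0.225 to 0.725 m from the base axis. Payload 3.1 kg.
Tool frame: the origin (TCP) lies on the centre line of the jaws, within the pads' length; the fingertips stand 14 mm ahead of it and the grasp point (between the pads) lies 5 mm behind it (r.tip_reach is the distance from the TCP to the fingertips, in m); x points along the fingers, y is the direction in which the jaws open and shut, and the axes are right-handed (so a half turn about x gives the same grasp; the last joint's range is limited). The gripper opens to 85 mm and grips with 20 to 120 N. Pads are 22 mm wide; open, the fingers measure 114 mm over their backs; the gripper's body (76 mm by 85 mm) begins 54 mm behind the grasp point. The pads swing forward as they close: fully open they stand 13 mm farther back than shut.
Start: joints at [-1.438, 0.048, 0.099, 1.622, 0, 1.443], TCP at [0.135, -0.507, 0.245] pointing down, gripper open.
Joint ranges: [-2.91, 2.91], [-0.99, 1.94], [-1.21, 1.42], [-2.12, 2.29], [-1.49, 1.47], [-3.14, 3.14]. Speed limits (rad/s): [2.79, 2.79, 3.14, 3.14, 3.14, 3.14].

INTERFACE

Orientations are given as a rotation vector (axis times angle).
In Python, from bench import r, viewer gives the robot as it stands. The module is installed in compiled form; this text tells all that it offers.
- The arm moves only by the tool apply_moves, never from a script. Its argument "plan" is a list of rows, each an object with "xyz": the shift along the tool's x, y, z in cm, a list of three; "yaw": the turn about the tool's x in degrees. In form: [{"xyz": [tx, ty, tz], "yaw": yaw}, ...]. A call has exactly 8 rows; each row shifts and turns the commanded pose from where the row before left it, along the tool's axes as they then stand; what a row does not reach is not made up. A row lasts 1/10 s, in which the tool goes at most 50 mm and 8.59 degrees, less where a joint would pass 70% of its speed; a pose out of reach is approached as far as the arm can. A call is refused whole if a number of a shift passes 5 or a number of a turn 8.59, either way. A call with a gripper value outside its range is refused whole. "grip" is the finger opening in cm, from 0 to 8.54, set as the call begins (left out, the last holds). The fingers move at their own pace and stop on an object; "grip_force" is the grip in N (left out, the last holds). Time passes only in rows, so rows that do not move let the fingers close, or fill a call up. It gives the time, the measured TCP pose, the force and the opening at its end, in the units of the state.
- r.get_state(): the state, without advancing time (a new reading comes with each control period).
- viewer.snapshot(name): name is "scene" or "top" or "wrist"; returns (picture, depth): 384x512x3 uint8, red, green, blue; 384x512 float32, m along the optical axis (not along the pixel's ray), 0 where there is no reading.
- viewer.calibration(name): a dict with "fx", "fy", "cx", "cy" (pixels), "k1" (the pictures are not rectified: a ray, as slopes to the right and down, at radius r is drawn at 1 + k1 r^2 times it, then the intrinsics apply), "R" (3x3) and "t" (3): a world point X has camera coordinates R X + t. Camera axes: x right, y down, z forward; pixel columns grow to the right and rows downward; lengths in m; the calibration is good to about 2 mm. A picture is of the moment at which its call begins: read the wrist's pose just before it. calibration takes no time and is no camera call; for the wrist camera it gives the pose at the moment of the call.
- r.finish_job(): hands the job in, once; it reports no verdict.
The state is a dict: "t": time; "joint_positions": joint angles; "joint_vel": joint speeds; "effort": joint torques, N m; "eef_pos": TCP position; "tool_rot": TCP orientation; "wrist_force": force on the tool from outside, world axes, zero at the start; "moment": the same for the moment, N m; "width": finger opening in m.
Only numpy, scipy, OpenCV 4.12 (cv2) and the standard library are available. Lean on these libraries where they do the work, as an engineer would, in place of code of your own. Each camera call takes 0.05 s, during which the arm holds its last target. There are 200 camera calls.

## Working session

There is one attempt and no reset: what is moved stays moved. The work goes in short steps, Python scripts to look and compute and a tool call to move; the robot and the scene stay as the last step left them, time stands still between calls to the robot, and variables do not carry over. Pictures are saved under pics/ and viewed, about 8 in all and at most 12, crops included, and the job is handed in when it is done.

Besides the shell and the picture viewer there is one more tool, called after "Request:" by a JSON object that holds its "name" and its "arguments", one argument or row to a line. apply_moves: Moves the arm, as the interface text tells. Its arguments: {"type":"object","properties":{"plan":{"type":"array","items":{"type":"object","properties":{"xyz":{"type":"array","items":{"type":"number"}},"yaw":{"type":"number"}}}},"grip":{"type":"number"},"grip_force":{"type":"number"}},"required":["plan"]}

```bash
mkdir -p pics; cat > h.py <<'E'
from bench import r, viewer
import numpy as np, cv2
from scipy.spatial.transform import Rotation as Ro
def snap(n):
    c=viewer.calibration(n); p,d=viewer.snapshot(n); np.savez(f'{n}.npz',p=p,d=d,**{k:np.array(v) for k,v in c.items()}); return p,d,c
def pts(n):
    z=np.load(n+'.npz'); d=z['d']; h,w=d.shape
    K=np.array([[z['fx'],0,z['cx']],[0,z['fy'],z['cy']],[0,0,1]],float)
    u,v=np.meshgrid(np.arange(w),np.arange(h))
    q=cv2.undistortPoints(np.stack([u,v],-1).reshape(-1,1,2).astype(float),K,np.array([float(z['k1']),0,0,0])).reshape(h,w,2)
    X=np.dstack([q[...,0]*d,q[...,1]*d,d])
    return (X-z['t'])@z['R'], d>0, z['p']
def save(p,f,s=1,crop=None):
    if crop: p=p[crop[1]:crop[3],crop[0]:crop[2]]
    p=cv2.resize(p,None,fx=s,fy=s,interpolation=cv2.INTER_CUBIC); cv2.imwrite('pics/'+f,p[...,::-1])
E
python3 - <<'E'
from h import *
s=r.get_state(); print({k:np.round(v,3) for k,v in s.items()}, r.tip_reach)
for n in('scene','top'):
    p,d,c=snap(n); save(p,n+'0.png',1.5); print(n,c)
E
```

```text
{'t': np.float64(0.0), 'joint_positions': array([-1.438,  0.049,  0.098,  1.622, -0.   ,  1.443]), 'joint_vel': array([-0.001, -0.001,  0.001, -0.   ,  0.002, -0.001]), 'effort': array([-0.0000e+00, -3.3878e+01,  3.2002e+01,  2.0000e-02, -0.0000e+00,
       -0.0000e+00]), 'eef_pos': array([ 0.135, -0.507,  0.244]), 'tool_rot': array([ 2.083,  0.276, -2.083]), 'wrist_force': array([-0.244,  0.173,  0.394]), 'moment': array([-0.009, -0.048, -0.026]), 'width': np.float64(0.085)} 0.014
scene {'fx': 465.32670734701196, 'fy': 465.32670734701196, 'cx': 252.03850991128087, 'cy': 192.50398946193403, 'k1': -0.11598893852503953, 'R': array([[ 0.15711075,  0.98757332, -0.00389349],
       [ 0.65709524, -0.10747727, -0.74610622],
       [-0.73725305,  0.11466291, -0.66581556]]), 't': array([-0.15307621, -0.29726438,  1.96784608])}
top {'fx': 497.6353319086172, 'fy': 497.6353319086172, 'cx': 257.57288542242276, 'cy': 184.40943701716492, 'k1': 0.0039021201917189613, 'R': array([[-0.00535797, -0.99998257,  0.00247975],
       [-0.98053396,  0.004767  , -0.19629168],
       [ 0.19627644, -0.0034832 , -0.98054241]]), 't': array([0.05965492, 0.59754753, 1.59448306])}
```

View pics/scene0.png

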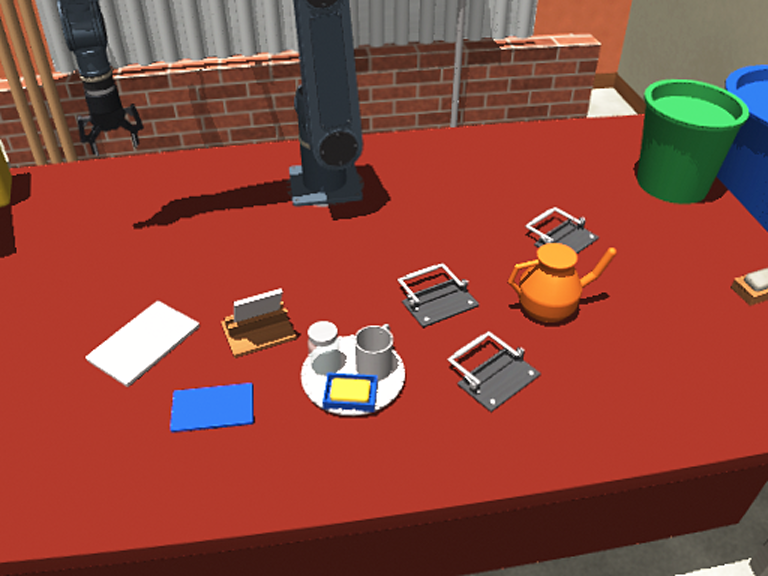

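View pics/top0.png

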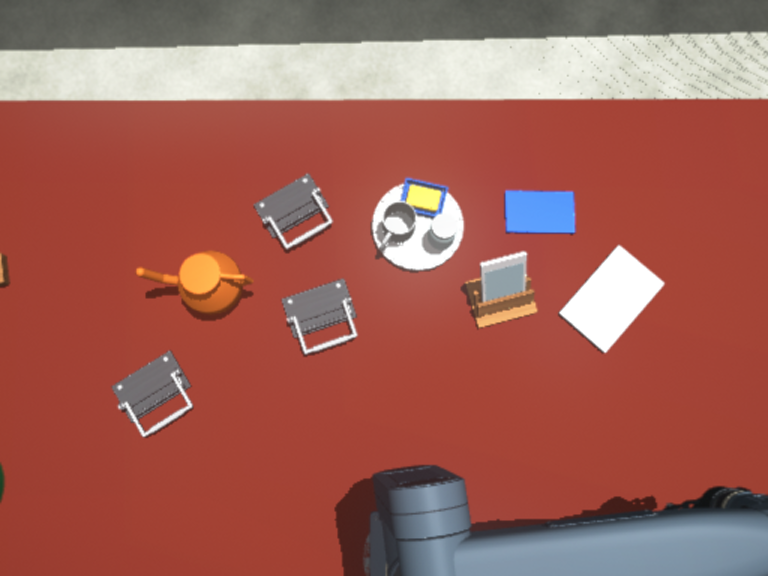

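The scene view shows three stands. The one at top pixel (320,315) is nearest the base at (414,556). The white mirror stands in the rest at (503,280), and the larger white slab and the blue slab lie flat. Next I measure the stand and the mirror.

```bash
python3 - <<'E'
from h import *
P,ok,p=pts('top')
a=p[180:240,185:242]; b=p[160:222,305:362]
f=lambda x:cv2.resize(x,(400,420),interpolation=cv2.INTER_CUBIC)
cv2.imwrite('pics/c1.png',np.hstack([f(a),f(b)])[...,::-1])
np.set_printoptions(precision=4,suppress=True)
for n in('top','scene'):
    P,ok,p=pts(n); pf=p.astype(float)
    def report(c,rad,name):
        m=ok&(np.hypot(P[...,0]-c[0],P[...,1]-c[1])<rad)&(P[...,2]>.018)&(P[...,2]<.3)
        return m
    # stand: bright pixels, near
    Pc=pts('top')[0][210,213]; Mc=pts('top')[0][187,336]
    m=report(Pc,.13,'s')
    br=m&(p.min(-1)>120)
    X=P[br]; print(n,'stand approx',Pc,'bright pts',len(X))
    (c,wh,ang)=cv2.minAreaRect(X[:,:2].astype(np.float32)*1000); print('rect',c,wh,ang,'z',np.percentile(X[:,2],[5,50,95]))
    # dark plate
    dk=ok&(np.hypot(P[...,0]-Pc[0],P[...,1]-Pc[1])<.13)&(p.max(-1)<110)&(p.max(-1).astype(int)-p.min(-1)<25)&(P[...,2]>.003)&(P[...,2]<.02)
    D=P[dk]; print('plate',len(D),cv2.minAreaRect(D[:,:2].astype(np.float32)*1000),np.median(D[:,2]))
    m=ok&(np.hypot(P[...,0]-Mc[0],P[...,1]-Mc[1])<.13)&(P[...,2]>.075)&(p.max(-1).astype(int)-p.min(-1)<40)
    X=P[m]; print('mirror',Mc,len(X)); c=X.mean(0); U,S,V=np.linalg.svd(X-c); print(c,V,S/np.sqrt(len(X)),X.min(0),X.max(0))
    N=V[2]*np.sign(V[2][2]); print('lean',np.degrees(np.arcsin(N[2])),'az',np.degrees(np.arctan2(N[1],N[0])))
    q=(X-c)@np.array([-N[1],N[0],0])/np.hypot(N[0],N[1]); print('y range',q.min(),q.max())
E
```

```text
top stand approx [0.5212 0.2086 0.0017] bright pts 278
rect (493.8919982910156, 195.64874267578125) (94.82176971435547, 146.37359619140625) 19.796403884887695 z [0.0232 0.0331 0.0396]
plate 70 ((498.0132141113281, 208.38406372070312), (53.750911712646484, 126.03376770019531), 18.512773513793945) 0.010408913781189792
mirror [ 0.5801 -0.1972  0.099 ] 622
[ 0.5948 -0.1917  0.1204] [[ 0.484  -0.7286  0.4846]
 [ 0.267   0.6504  0.7111]
 [-0.8333 -0.2148  0.5093]] [0.0291 0.0287 0.0029] [ 0.5539 -0.2439  0.0751] [ 0.6316 -0.139   0.1626]
lean 30.619551702770682 az -165.5443580913556
y range -0.0498682093227462 0.051753897458557074
scene stand approx [0.5212 0.2086 0.0017] bright pts 180
rect (495.4384765625, 193.54150390625) (91.77460479736328, 142.9137725830078) 20.462594985961914 z [0.0231 0.0331 0.0382]
plate 248 ((542.4307861328125, 213.132568359375), (94.5582504272461, 152.34852600097656), 19.980525970458984) 0.009356988905281322
mirror [ 0.5801 -0.1972  0.099 ] 382
[ 0.6083 -0.1911  0.1238] [[ 0.0428 -0.9226 -0.3834]
 [ 0.4995 -0.3126  0.808 ]
 [ 0.8653  0.226  -0.4475]] [0.0286 0.0285 0.0022] [ 0.5719 -0.2433  0.075 ] [ 0.6342 -0.1398  0.1585]
lean 26.58047634807428 az -165.3602814918388
y range -0.05054187852441798 0.048520178895560276
```

View pics/c1.png

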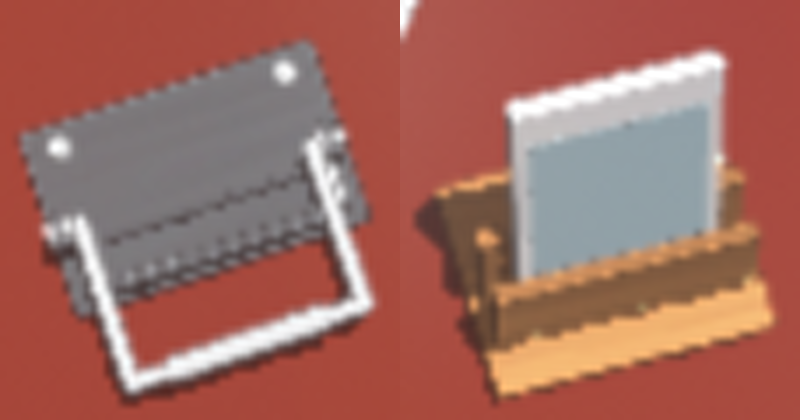

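```bash
cat >> h.py <<'E'
np.set_printoptions(precision=4,suppress=True)
def go(target,az=None):
    s=r.get_state(); R=Ro.from_rotvec(s['tool_rot']).as_matrix(); d=R.T@(np.array(target)-s['eef_pos'])*100
    a=np.degrees(np.arctan2(R[1,1],R[0,1])); print('t',round(float(s['t']),2),'eef',s['eef_pos'],'toolx',R[:,0],'y az',a,'w',s['width'],'F',s['wrist_force'])
    print('shift cm',d)
    if az is not None:
        e=(az-a+90)%180-90; print('az err',e,'=> yaw',e*np.sign(R[2,0]),' j6',s['joint_positions'][5]) 
E
python3 - <<'E'
from h import *
go([.44,.17,.22],20)
E
```

```text
t 0.1 eef [ 0.1353 -0.5067  0.2442] toolx [-0.0003  0.0021 -1.    ] y az -75.05745485134088 w 0.08506245929042575 F [-0.8136 -0.7588  0.4139]
shift cm [  2.5567 -57.5224 -46.8895]
az err -84.94254514865912 => yaw 84.94254514865912  j6 1.4429993368431218
```

```bash
cat >> h.py <<'E'
def rows(target,yaw,n):
    s=r.get_state(); R=Ro.from_rotvec(s['tool_rot']).as_matrix(); st=(np.array(target)-s['eef_pos'])*100/n
    for i in range(n):
        print(np.round(R.T@st,2).tolist(), round(yaw/n,2)); R=R@Ro.from_euler('x',yaw/n,degrees=True).as_matrix()
E
python3 - <<'E'
from h import *
rows([.44,.17,.22],-95,16)
E
```

```text
[0.16, -3.6, -2.93] -5.94
[0.16, -3.27, -3.29] -5.94
[0.16, -2.92, -3.61] -5.94
[0.16, -2.53, -3.89] -5.94
[0.16, -2.11, -4.13] -5.94
[0.16, -1.67, -4.33] -5.94
[0.16, -1.22, -4.48] -5.94
[0.16, -0.75, -4.58] -5.94
[0.16, -0.27, -4.63] -5.94
[0.16, 0.21, -4.63] -5.94
[0.16, 0.69, -4.59] -5.94
[0.16, 1.16, -4.49] -5.94
[0.16, 1.62, -4.35] -5.94
[0.16, 2.06, -4.16] -5.94
[0.16, 2.48, -3.92] -5.94
[0.16, 2.87, -3.64] -5.94
```

Request:
{"name": "apply_moves", "arguments": {
  "plan": [
    {"xyz":[0.16,-3.6,-2.93],"yaw":-5.94},
    {"xyz":[0.16,-3.27,-3.29],"yaw":-5.94},
    {"xyz":[0.16,-2.92,-3.61],"yaw":-5.94},
    {"xyz":[0.16,-2.53,-3.89],"yaw":-5.94},
    {"xyz":[0.16,-2.11,-4.13],"yaw":-5.94},
    {"xyz":[0.16,-1.67,-4.33],"yaw":-5.94},
    {"xyz":[0.16,-1.22,-4.48],"yaw":-5.94},
    {"xyz":[0.16,-0.75,-4.58],"yaw":-5.94}
  ]
}}

```text
t: 0.9
eef_pos: [0.2878, -0.1669, 0.2321]
tool_rot: [1.552, 0.944, -1.551]
wrist_force: [0.4, -0.9, 0.3]
width: 0.0856
```

Request:
{"name": "apply_moves", "arguments": {
  "plan": [
    {"xyz":[0.16,-0.27,-4.63],"yaw":-5.94},
    {"xyz":[0.16,0.21,-4.63],"yaw":-5.94},
    {"xyz":[0.16,0.69,-4.59],"yaw":-5.94},
    {"xyz":[0.16,1.16,-4.49],"yaw":-5.94},
    {"xyz":[0.16,1.62,-4.35],"yaw":-5.94},
    {"xyz":[0.16,2.06,-4.16],"yaw":-5.94},
    {"xyz":[0.16,2.48,-3.92],"yaw":-5.94},
    {"xyz":[0.16,2.87,-3.64],"yaw":-5.94}
  ],
  "grip": 4.0
}}

```text
t: 1.7
eef_pos: [0.4399, 0.1719, 0.2191]
tool_rot: [0.944, 1.356, -0.945]
wrist_force: [1.1, -0.2, 0.2]
width: 0.0402
```

```bash
python3 - <<'E'
from h import *
go([.459,.183,.025],20)
p,d,c=snap('wrist'); save(p,'w1.png',1.3)
P,ok,p=pts('wrist')
for lo,hi in((.022,.04),(.005,.015)):
    m=ok&(P[...,2]>lo)&(P[...,2]<hi)&(np.hypot(P[...,0]-.51,P[...,1]-.2)<.13)&(p.max(-1).astype(int)-p.min(-1)<40)
    X=P[m]; print(len(X),cv2.minAreaRect(X[:,:2].astype(np.float32)*1000),np.median(X[:,2]))
# bar: top points near predicted
e=np.array([-np.cos(np.radians(20)),-np.sin(np.radians(20))]);f=np.array([-e[1],e[0]]);O=np.array([.5344,.2102])
q=(P[...,:2]-O); a=q@e;b=q@f
m=ok&(abs(b)<.045)&(a>.06)&(a<.1)&(P[...,2]>.031)
X=P[m]; print('bar',len(X),X.mean(0),a[m].mean(),np.polyfit(b[m],a[m],1),X[:,2].max())
m=ok&(a>.05)&(a<.1)&(P[...,2]>.026)&(P[...,2]<.04); print('b range',np.percentile(b[m],[1,99]))
E
```

```text
t 1.7 eef [0.4399 0.1719 0.2191] toolx [-0.0004 -0.0005 -1.    ] y az 20.274658138423224 w 0.040175890972861145 F [ 1.0975 -0.2319  0.1562]
shift cm [19.4113  2.1875 -0.3853]
az err -0.27465813842322007 => yaw 0.27465813842322007  j6 1.447539241775232
2207 ((494.365966796875, 197.25094604492188), (94.52560424804688, 147.8214874267578), 18.615400314331055) 0.03287790638199095
7137 ((538.812255859375, 212.9962158203125), (94.5985107421875, 148.63063049316406), 18.850048065185547) 0.007164504021477006
bar 9912 [0.4549 0.1906 0.2562] 0.08142060029374071 [-0.2528  0.0792] 0.3025814875056148
b range [-0.0639  0.0582]
```

View pics/w1.png

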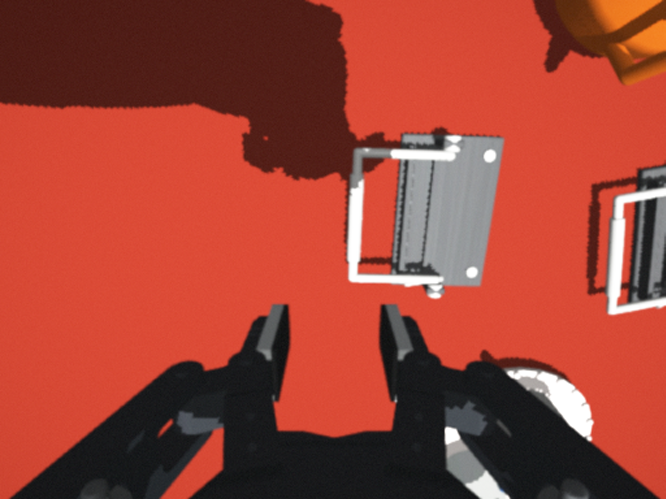

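The wrist view shows stand A's bar as the bright line at about (355,150)-(352,278). The depth fit gives stand origin (0.531, 0.210), x direction 199°, bar at (0.455, 0.184). I go down onto the bar.

Request:
{"name": "apply_moves", "arguments": {
  "plan": [
    {"xyz":[1,1.85,-0.64],"yaw":1.3},
    {"xyz":[4,0,0],"yaw":0},
    {"xyz":[4,0,0],"yaw":0},
    {"xyz":[4,0,0],"yaw":0},
    {"xyz":[3.4,0,0],"yaw":0},
    {"xyz":[2,0,0],"yaw":0},
    {"xyz":[1,0,0],"yaw":0},
    {"xyz":[0,0,0],"yaw":0}
  ]
}}

```text
t: 2.55
eef_pos: [0.4533, 0.1816, 0.0239]
tool_rot: [0.964, 1.349, -0.969]
wrist_force: [0.5, -0.4, 1.2]
width: 0.0398
```

```bash
python3 - <<'E'
from h import *
go([.4553,.184,.025],19)
p,d,c=snap('wrist'); save(p,'w2.png',1.3)
E
```

```text
t 2.55 eef [0.4533 0.1816 0.0239] toolx [-0.0039 -0.001  -1.    ] y az 18.65970994892932 w 0.03983815963950969 F [ 0.4623 -0.3635  1.1762]
shift cm [-0.1113  0.2682 -0.1675]
az err 0.34029005107068144 => yaw -0.34029005107068144  j6 1.4886507669955789
```

View pics/w2.png

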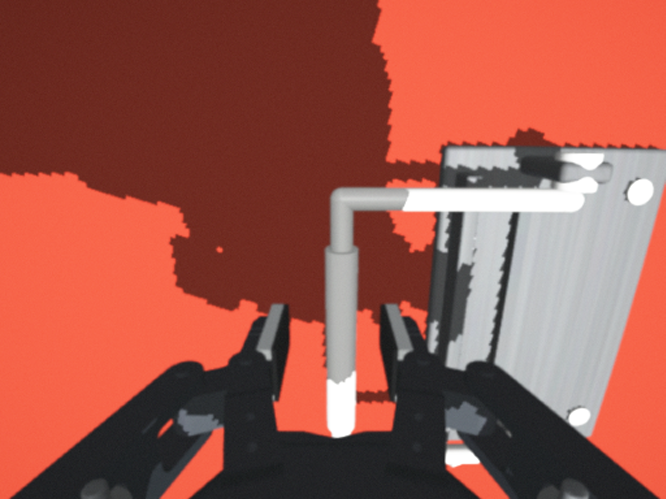

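The bar (pixel x≈341) is between the pads (285 and 385), so I close.

Request:
{"name": "apply_moves", "arguments": {
  "plan": [
    {"xyz":[-0.1,0.25,0],"yaw":0},
    {"xyz":[0,0,0],"yaw":0},
    {"xyz":[0,0,0],"yaw":0},
    {"xyz":[0,0,0],"yaw":0},
    {"xyz":[0,0,0],"yaw":0},
    {"xyz":[0,0,0],"yaw":0},
    {"xyz":[0,0,0],"yaw":0},
    {"xyz":[0,0,0],"yaw":0}
  ],
  "grip": 0.5,
  "grip_force": 40
}}

```text
t: 3.4
eef_pos: [0.4562, 0.1824, 0.0285]
tool_rot: [0.964, 1.347, -0.968]
wrist_force: [-6.1, -3.4, 6.1]
width: 0.0106
```

```bash
python3 - <<'E'
from h import *
go([.4553,.184,.025],19)
th=np.linspace(0,1.95,17)
print(np.round(np.c_[-80*np.diff(np.sin(th)),-80*np.diff(np.cos(th))]/10,2).tolist())
E
```

```text
t 3.4 eef [0.4562 0.1824 0.0285] toolx [-0.0023 -0.0016 -1.    ] y az 18.692502682620887 w 0.01058081074793032 F [-6.0569 -3.3959  6.0868]
shift cm [ 0.3524 -0.0309 -0.1837]
az err 0.30749731737911645 => yaw -0.30749731737911645  j6 1.4888834741760102
[[-0.97, 0.06], [-0.96, 0.18], [-0.93, 0.29], [-0.89, 0.4], [-0.83, 0.51], [-0.76, 0.61], [-0.68, 0.69], [-0.59, 0.77], [-0.5, 0.84], [-0.39, 0.89], [-0.28, 0.93], [-0.16, 0.96], [-0.05, 0.97], [0.07, 0.97], [0.19, 0.96], [0.3, 0.93]]
```

Request:
{"name": "apply_moves", "arguments": {
  "plan": [
    {"xyz":[-0.97,0.06,0],"yaw":0},
    {"xyz":[-0.96,0.18,0],"yaw":0},
    {"xyz":[-0.93,0.29,0],"yaw":0},
    {"xyz":[-0.89,0.4,0],"yaw":0},
    {"xyz":[-0.83,0.51,0],"yaw":0},
    {"xyz":[-0.76,0.61,0],"yaw":0},
    {"xyz":[-0.68,0.69,0],"yaw":0},
    {"xyz":[-0.59,0.77,0],"yaw":0}
  ]
}}

```text
t: 4.2
eef_pos: [0.4832, 0.1914, 0.0941]
tool_rot: [0.954, 1.355, -0.98]
wrist_force: [-21.1, -9.9, 15.9]
width: 0.0103
```

Request:
{"name": "apply_moves", "arguments": {
  "plan": [
    {"xyz":[-0.5,0.84,0],"yaw":0},
    {"xyz":[-0.39,0.89,0],"yaw":0},
    {"xyz":[-0.28,0.93,0],"yaw":0},
    {"xyz":[-0.16,0.96,0],"yaw":0},
    {"xyz":[-0.05,0.97,0],"yaw":0},
    {"xyz":[0.07,0.97,0],"yaw":0},
    {"xyz":[0.19,0.96,0],"yaw":0},
    {"xyz":[0.2,0.6,0],"yaw":0}
  ]
}}

```text
t: 5.0
eef_pos: [0.5601, 0.2177, 0.1022]
tool_rot: [0.968, 1.344, -0.963]
wrist_force: [3.8, 0.5, -0.6]
width: 0.0104
```

```bash
python3 - <<'E'
from h import *
go([.531+.034*.9455,.21+.034*.3256,.025+.072],19)
E
```

```text
t 5.0 eef [0.5601 0.2177 0.1022] toolx [ 0.0026  0.0011 -1.    ] y az 18.6828478595418 w 0.010350615941845893 F [ 3.8251  0.5027 -0.6326]
shift cm [ 0.5187  0.3894 -0.2189]
az err 0.31715214045820517 => yaw -0.31715214045820517  j6 1.5037065081227845
```

Request:
{"name": "apply_moves", "arguments": {
  "plan": [
    {"xyz":[0.1,0.3,0],"yaw":0},
    {"xyz":[0,0,0],"yaw":0},
    {"xyz":[0,0,0],"yaw":0},
    {"xyz":[0,0,0],"yaw":0},
    {"xyz":[-1,0,0],"yaw":0},
    {"xyz":[-3,0,0],"yaw":0},
    {"xyz":[-4,0,0],"yaw":0},
    {"xyz":[-4,0,0],"yaw":0}
  ],
  "grip": 4
}}

```text
t: 5.8
eef_pos: [0.5601, 0.2178, 0.2227]
tool_rot: [0.965, 1.347, -0.966]
wrist_force: [1.0, -1.1, 0.2]
width: 0.04
```

```bash
python3 - <<'E'
from h import *
# mirror geometry refit from top view, precise
P,ok,p=pts('top')
m=ok&(np.hypot(P[...,0]-.59,P[...,1]+.19)<.13)&(P[...,2]>.075)&(p.max(-1).astype(int)-p.min(-1)<60)
az=np.radians(194.5);e=np.array([np.cos(az),np.sin(az)]);f=np.array([-e[1],e[0]])
X=P[m]; print('lat mid',(np.percentile(X[:,:2]@f,1)+np.percentile(X[:,:2]@f,99))/2)
a=X[:,:2]@e
for lo in np.arange(.075,.17,.01):
    k=(X[:,2]>lo)&(X[:,2]<lo+.01); 
    if k.any(): print(round(lo,3),k.sum(),np.percentile(a[k],[5,50,95]))
# front glass only, bottom 60%
w=p[...,:]; print('zmax',X[:,2].max())
go([.44,0,.24],14.5)
P2,d,c=snap('scene'); save(P2,'s2.png',2.2,(230,150,400,290))
E
```

```text
lat mid 0.33536863373962056
0.075 73 [-0.5107 -0.5048 -0.4996]
0.085 61 [-0.5149 -0.5107 -0.5054]
0.095 68 [-0.5206 -0.5161 -0.512 ]
0.105 67 [-0.5263 -0.5213 -0.5177]
0.115 69 [-0.5323 -0.5273 -0.5228]
0.125 71 [-0.5366 -0.5326 -0.5289]
0.135 75 [-0.5448 -0.5385 -0.5328]
0.145 107 [-0.5545 -0.5458 -0.5384]
0.155 37 [-0.5519 -0.5477 -0.5438]
zmax 0.16255370727963608
t 5.8 eef [0.5601 0.2178 0.2227] toolx [-0.0008 -0.0002 -1.    ] y az 18.680124029225066 w 0.03996346942506264 F [ 1.0416 -1.1284  0.1874]
shift cm [ -1.7195 -18.3543  16.7828]
az err -4.18012402922507 => yaw 4.18012402922507  j6 1.503993661489134
```

View pics/s2.png

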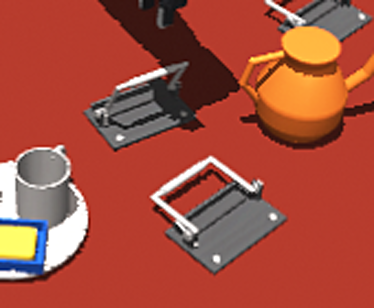

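The prop stands open in the view (stand at about (140,100)). Next I go over to the mirror.

```bash
python3 - <<'E'
from h import *
go([.6128,-.1876,.235],14.5)
E
```

```text
t 5.85 eef [0.5633 0.2186 0.2319] toolx [ 0.0128  0.0034 -0.9999] y az 18.679979534884904 w 0.03987938847366429 F [2.175  0.5037 5.8644]
shift cm [-0.3819 -8.3205 40.0674]
az err -4.179979534884907 => yaw 4.179979534884907  j6 1.504037393650871
```

Request:
{"name": "apply_moves", "arguments": {
  "plan": [
    {"xyz":[0,-0.8,4],"yaw":0},
    {"xyz":[0,-0.93,4.5],"yaw":0},
    {"xyz":[0,-0.93,4.5],"yaw":0},
    {"xyz":[0,-0.93,4.5],"yaw":0},
    {"xyz":[0,-0.93,4.5],"yaw":0},
    {"xyz":[0,-0.93,4.5],"yaw":0},
    {"xyz":[0,-0.93,4.5],"yaw":0},
    {"xyz":[0,-0.93,4.5],"yaw":0}
  ],
  "grip": 5
}}

```text
t: 6.65
eef_pos: [0.6053, -0.1435, 0.2222]
tool_rot: [0.966, 1.345, -0.965]
wrist_force: [0.9, 0.1, -0.1]
width: 0.0497
```

Request:
{"name": "apply_moves", "arguments": {
  "plan": [
    {"xyz":[0,-0.93,4.5],"yaw":0},
    {"xyz":[0,0,0],"yaw":4.2},
    {"xyz":[0,0,0],"yaw":0},
    {"xyz":[0,0,0],"yaw":0},
    {"xyz":[0,0,0],"yaw":0},
    {"xyz":[0,0,0],"yaw":0},
    {"xyz":[0,0,0],"yaw":0},
    {"xyz":[0,0,0],"yaw":0}
  ]
}}

```text
t: 7.45
eef_pos: [0.611, -0.1867, 0.2211]
tool_rot: [1.02, 1.319, -1.02]
wrist_force: [-0.2, -0.1, -0.2]
width: 0.0498
```

```bash
python3 - <<'E'
from h import *
go([.6128,-.1876,.1475],14.5)
p,d,c=snap('wrist'); save(p,'w3.png',1.3)
P,ok,p=pts('wrist')
m=ok&(np.hypot(P[...,0]-.6,P[...,1]+.19)<.1)&(P[...,2]>.08)&(P[...,2]<.175)&(p.max(-1).astype(int)-p.min(-1)<60)&(p.min(-1)>60)
X=P[m];print(len(X),X.min(0),X.max(0))
c0=X.mean(0);V=np.linalg.svd(X-c0,full_matrices=False)[2];N=V[2]*np.sign(V[2][2]);print('n',N,'lean',np.degrees(np.arcsin(N[2])),'az',np.degrees(np.arctan2(N[1],N[0])))
az=np.radians(194.5);e=np.array([np.cos(az),np.sin(az)]);f=np.array([-e[1],e[0]])
b=X[:,:2]@f;a=X[:,:2]@e;print('lat',np.percentile(b,[.5,99.5]))
for lo in np.arange(.085,.17,.01):
    k=(X[:,2]>lo)&(X[:,2]<lo+.01)
    if k.sum()>5: print(round(lo,3),k.sum(),np.percentile(a[k],[5,50,95]),np.percentile(b[k],[1,99]))
E
```

```text
t 7.45 eef [ 0.611  -0.1867  0.2211] toolx [ 0.0001 -0.0001 -1.    ] y az 14.549827208888916 w 0.04981887286397771 F [-0.1502 -0.1134 -0.2237]
shift cm [7.3646 0.1465 0.1308]
az err -0.04982720888891379 => yaw 0.04982720888891379  j6 0.915429191697455
4930 [ 0.5631 -0.243   0.08  ] [ 0.6352 -0.1371  0.1563]
n [-0.8221 -0.2102  0.5291] lean 31.946280532137955 az -165.65575778808724
lat [0.2848 0.3827]
0.085 319 [-0.515  -0.5122 -0.5093] [0.2849 0.3824]
0.095 331 [-0.5205 -0.5178 -0.5151] [0.285  0.3815]
0.105 367 [-0.5261 -0.5235 -0.5206] [0.2848 0.3819]
0.115 393 [-0.5316 -0.5289 -0.5262] [0.2849 0.3824]
0.125 480 [-0.5376 -0.535  -0.532 ] [0.2848 0.3824]
0.135 801 [-0.5431 -0.5406 -0.5377] [0.2848 0.3815]
0.145 1997 [-0.5563 -0.5502 -0.5439] [0.2852 0.3823]
0.155 102 [-0.5512 -0.5501 -0.5489] [0.2881 0.3809]
```

View pics/w3.png

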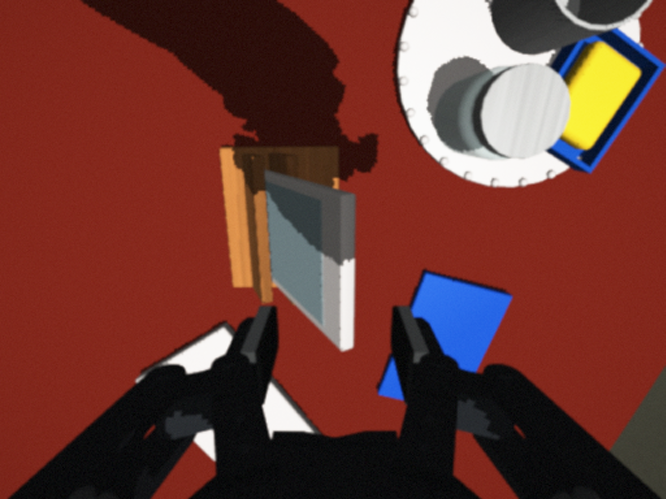

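The mirror is centred between the jaws; its top edge is at (345,195)-(345,350) with the glass on the robot side. I go down and close with low force.

Request:
{"name": "apply_moves", "arguments": {
  "plan": [
    {"xyz":[2.5,0.15,0],"yaw":0},
    {"xyz":[2.5,0,0],"yaw":0},
    {"xyz":[1.7,0,0],"yaw":0},
    {"xyz":[1,0,0],"yaw":0},
    {"xyz":[0,0,0],"yaw":0},
    {"xyz":[0,0,0],"yaw":0},
    {"xyz":[0,0,0],"yaw":0},
    {"xyz":[0,0,0],"yaw":0}
  ]
}}

```text
t: 8.3
eef_pos: [0.6133, -0.1873, 0.1457]
tool_rot: [1.021, 1.315, -1.02]
wrist_force: [0.6, 0.4, -0.2]
width: 0.0499
```

Request:
{"name": "apply_moves", "arguments": {
  "plan": [
    {"xyz":[0,0,0],"yaw":0},
    {"xyz":[0,0,0],"yaw":0},
    {"xyz":[0,0,0],"yaw":0},
    {"xyz":[0,0,0],"yaw":0},
    {"xyz":[0,0,0],"yaw":0},
    {"xyz":[0,0,0],"yaw":0},
    {"xyz":[0,0,0],"yaw":0},
    {"xyz":[0,0,0],"yaw":0}
  ],
  "grip": 0.5,
  "grip_force": 25
}}

```text
t: 9.1
eef_pos: [0.6125, -0.1872, 0.1447]
tool_rot: [1.021, 1.317, -1.021]
wrist_force: [-0.9, -0.9, 5.3]
width: 0.021
```

```bash
python3 - <<'E'
from h import *
go([.6128,-.1876,.144],14.5)
p,d,c=snap('wrist'); q,d,c=snap('scene')
f=lambda x:cv2.resize(x,(400,400),interpolation=cv2.INTER_CUBIC)
cv2.imwrite('pics/w4.png',np.hstack([f(p[80:330,130:400]),f(q[150:260,120:230])])[...,::-1])
E
```

```text
t 9.1 eef [ 0.6125 -0.1872  0.1447] toolx [ 0.0006 -0.0007 -1.    ] y az 14.478999688481096 w 0.021017197468376013 F [-0.8919 -0.9352  5.3305]
shift cm [0.0733 0.0148 0.0449]
az err 0.021000311518903914 => yaw -0.021000311518903914  j6 0.9170480617534171
```

View pics/w4.png

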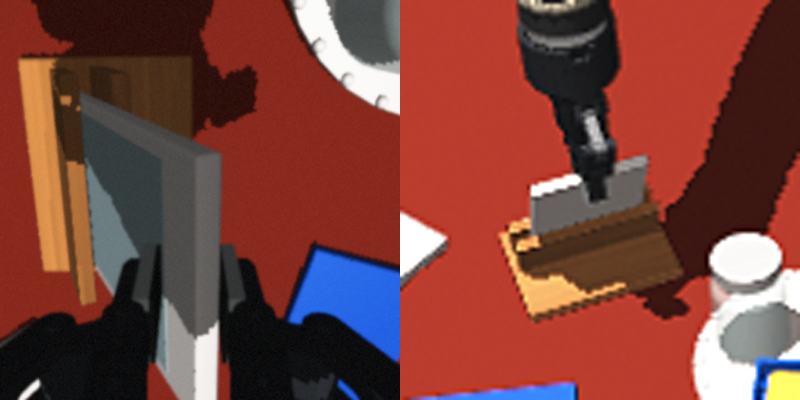

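Gripped at 21 mm, as expected for the tilted slab. I pull along the slope.

Request:
{"name": "apply_moves", "arguments": {
  "plan": [
    {"xyz":[-0.45,0.23,0],"yaw":0},
    {"xyz":[-0.45,0.23,0],"yaw":0},
    {"xyz":[-0.45,0.23,0],"yaw":0},
    {"xyz":[-0.45,0.23,0],"yaw":0},
    {"xyz":[-0.45,0.23,0],"yaw":0},
    {"xyz":[-0.45,0.23,0],"yaw":0},
    {"xyz":[-0.45,0.23,0],"yaw":0},
    {"xyz":[-0.45,0.23,0],"yaw":0}
  ]
}}

```text
t: 10.0
eef_pos: [0.6271, -0.1823, 0.1767]
tool_rot: [1.019, 1.327, -1.027]
wrist_force: [-4.8, -1.3, -2.3]
width: 0.02
```

```bash
cat > look.py <<'E'
from h import *
import sys
go([.6128,-.1876,.144],14.5)
p,d,c=snap('wrist'); P,ok,p=pts('wrist'); s=r.get_state()
T=s['eef_pos']; R=Ro.from_rotvec(s['tool_rot']).as_matrix()
L=(P-T)@R  # tool coords
m=ok&(abs(L[...,1])<.05)&(L[...,2]<-.02)&(L[...,2]>-.06)&(L[...,0]>-.02)&(L[...,0]<.16)&(p.max(-1).astype(int)-p.min(-1)<60)&(p.min(-1)>40)
X=L[m]; print(len(X)); print('tool z range',X[:,2].min(),X[:,2].max())
for lo in np.arange(-.02,.16,.01):
    k=(X[:,0]>lo)&(X[:,0]<lo+.01)
    if k.sum()>5: print(round(lo,2),k.sum(),np.percentile(X[k,1],[5,50,95]),X[k,2].min())
if len(sys.argv)>1: save(p,sys.argv[1],1.2)
E
python3 look.py
```

```text
t 10.0 eef [ 0.6271 -0.1823  0.1767] toolx [-0.0097  0.0013 -1.    ] y az 14.439144446895591 w 0.019975620964118066 F [-4.79   -1.3085 -2.2742]
shift cm [ 3.2812 -1.4887  0.1678]
az err 0.06085555310440327 => yaw -0.06085555310440327  j6 0.9344109852964119
4684
tool z range -0.05021414780593593 -0.02000765429929573
-0.01 1668 [-0.0025  0.0031  0.0088] -0.05019112283072339
0.0 621 [-0.0083 -0.0055  0.0004] -0.05021414780593593
0.01 539 [-0.0139 -0.0109 -0.0055] -0.050176979305337314
0.02 421 [-0.0193 -0.0164 -0.0101] -0.050091730243535776
0.03 343 [-0.0244 -0.0217 -0.0154] -0.05001265094893427
0.04 269 [-0.0293 -0.0267 -0.0212] -0.04992024568451025
0.05 255 [-0.0347 -0.0317 -0.0263] -0.0498959063570933
0.06 213 [-0.0398 -0.0371 -0.0309] -0.04985097751595705
0.07 190 [-0.0451 -0.0422 -0.0361] -0.04991860814599046
0.08 146 [-0.0496 -0.0472 -0.0411] -0.049819716706530376
0.09 15 [-0.0499 -0.0473 -0.0438] -0.049778145639710995
```

Request:
{"name": "apply_moves", "arguments": {
  "plan": [
    {"xyz":[-0.6,0.3,0],"yaw":0},
    {"xyz":[-0.6,0.3,0],"yaw":0},
    {"xyz":[-0.6,0.3,0],"yaw":0},
    {"xyz":[-0.6,0.3,0],"yaw":0},
    {"xyz":[-0.6,0.3,0],"yaw":0},
    {"xyz":[-0.7,0.2,0],"yaw":0},
    {"xyz":[-0.8,0,0],"yaw":0},
    {"xyz":[-0.8,0,0],"yaw":0}
  ]
}}

```text
t: 10.85
eef_pos: [0.6471, -0.178, 0.2341]
tool_rot: [1.021, 1.317, -1.02]
wrist_force: [0.2, -0.1, -2.9]
width: 0.0095
```

```bash
python3 look.py
```

```text
t 10.85 eef [ 0.6471 -0.178   0.2341] toolx [ 0.0012 -0.0001 -1.    ] y az 14.499359028795478 w 0.009456855738635608 F [ 0.1746 -0.1453 -2.9353]
shift cm [ 9.0065 -3.5746  0.0677]
az err 0.0006409712045183369 => yaw -0.0006409712045183369  j6 0.949359664423151
1580
tool z range -0.05096326873004341 -0.020032085438934494
0.0 1111 [-0.0043  0.0002  0.0044] -0.05039042162516561
0.01 78 [-0.004   0.0002  0.0043] -0.05033672142823056
0.02 60 [-0.0039  0.0002  0.0042] -0.05042370752969751
0.03 57 [-0.0045 -0.0004  0.0039] -0.050484314281248624
0.04 44 [-0.004   0.0002  0.004 ] -0.05042532280212982
0.05 36 [-0.0044 -0.0002  0.0036] -0.050529078759399514
0.06 34 [-0.0041 -0.0002  0.0038] -0.05052893516477993
0.07 28 [-0.0043  0.0001  0.0038] -0.05066086155948744
0.08 22 [-0.0044 -0.0007  0.0032] -0.05061706480590731
0.09 22 [-0.004  -0.0003  0.0033] -0.05059503275037075
0.1 21 [-0.0042 -0.0008  0.0042] -0.05070877886104118
0.11 14 [-0.0046 -0.0004  0.0035] -0.05072946901375387
0.12 16 [-0.0045 -0.0009  0.0029] -0.05073990479719267
0.13 11 [-0.0042 -0.      0.0033] -0.05075473936754731
0.14 15 [-0.0042 -0.      0.0032] -0.05090981016545025
0.15 11 [-0.0046 -0.0021  0.0025] -0.05096326873004341
```

The mirror now hangs vertical and centred between the pads, with the rest cleared and about 2.9 N weight. I raise it and carry it over.

Request:
{"name": "apply_moves", "arguments": {
  "plan": [
    {"xyz":[-0.6,0,0],"yaw":0},
    {"xyz":[-1.2,0,0],"yaw":0},
    {"xyz":[-1.8,-0.3,0],"yaw":0},
    {"xyz":[-1.8,-0.6,0],"yaw":0},
    {"xyz":[-1.8,-1,-0.5],"yaw":0},
    {"xyz":[-1.4,-1,-1],"yaw":0},
    {"xyz":[-1,-1,-1.6],"yaw":0},
    {"xyz":[-0.5,-1,-2],"yaw":0}
  ],
  "grip_force": 30
}}

```text
t: 11.7
eef_pos: [0.5863, -0.1414, 0.3354]
tool_rot: [1.022, 1.316, -1.021]
wrist_force: [0.1, 1.0, -1.9]
width: 0.0092
```

```bash
python3 - <<'E'
from h import *
go([.5111,.2032,.335],19)
E
```

```text
t 11.7 eef [ 0.5863 -0.1414  0.3354] toolx [ 0.002  -0.0008 -1.    ] y az 14.40819517960934 w 0.009181870983543405 F [ 0.1157  0.9912 -1.9172]
shift cm [ -0.0048   1.2888 -35.2472]
az err 4.591804820390664 => yaw -4.591804820390664  j6 0.9715712390624124
```

Request:
{"name": "apply_moves", "arguments": {
  "plan": [
    {"xyz":[0,0.1,-2.4],"yaw":0},
    {"xyz":[0,0.1,-2.8],"yaw":0},
    {"xyz":[0,0.1,-3],"yaw":0},
    {"xyz":[0,0.1,-3],"yaw":0},
    {"xyz":[0,0.1,-3],"yaw":0},
    {"xyz":[0,0.1,-3],"yaw":0},
    {"xyz":[0,0.1,-3],"yaw":0},
    {"xyz":[0,0.1,-3],"yaw":0}
  ]
}}

```text
t: 12.5
eef_pos: [0.5357, 0.0867, 0.3344]
tool_rot: [1.022, 1.318, -1.021]
wrist_force: [0.5, -0.6, -3.1]
width: 0.009
```

Request:
{"name": "apply_moves", "arguments": {
  "plan": [
    {"xyz":[0,0.1,-3],"yaw":0},
    {"xyz":[0,0.1,-3],"yaw":0},
    {"xyz":[0,0.1,-2.4],"yaw":0},
    {"xyz":[0,0.1,-1.8],"yaw":0},
    {"xyz":[0,0.1,-1.2],"yaw":-1.5},
    {"xyz":[0,0,-0.4],"yaw":-1.6},
    {"xyz":[0,0,0],"yaw":-1.5},
    {"xyz":[0,0,0],"yaw":0}
  ]
}}

```text
t: 13.3
eef_pos: [0.5117, 0.2003, 0.334]
tool_rot: [0.96, 1.348, -0.961]
wrist_force: [0.0, -0.7, -1.5]
width: 0.009
```

```bash
python3 look.py w5.png; python3 - <<'E'
from h import *
go([.5111,.2032,.335],19)
P,ok,p=pts('wrist'); s=r.get_state(); T=s['eef_pos']; R=Ro.from_rotvec(s['tool_rot']).as_matrix(); L=(P-T)@R
m=ok&(abs(L[...,1])<.007)&(L[...,2]<-.02)&(L[...,2]>-.045)&(L[...,0]>-.03)&(L[...,0]<.02); print('top x',np.percentile(L[m][:,0],[10,50,90]))
gray=(p.max(-1).astype(int)-p.min(-1)<40)
m=ok&(P[...,2]>.004)&(P[...,2]<.012)&(np.hypot(P[...,0]-.54,P[...,1]-.21)<.13)&gray
X=P[m];print(len(X),cv2.minAreaRect(X[:,:2].astype(np.float32)*1000))
az=np.radians(199);e=np.array([np.cos(az),np.sin(az)]);f=np.array([-e[1],e[0]]);O=np.array([.531,.210])
q=P[...,:2]-O;a=q@e;b=q@f
for lo,hi in((.016,.028),(.011,.016),(.085,.125)):
  m=ok&(P[...,2]>lo)&(P[...,2]<hi)&(a>-.06)&(a<.05)&(abs(b)<.08)&gray
  if m.sum(): print(lo,m.sum(),'a',np.percentile(a[m],[2,50,98]),'b',np.percentile(b[m],[1,99]),P[m][:,2].max())
E
```

```text
t 13.3 eef [0.5117 0.2003 0.334 ] toolx [ 0.0001 -0.0006 -1.    ] y az 19.082577847859792 w 0.008999019240101607 F [ 0.0496 -0.6794 -1.4522]
shift cm [19.0283 -3.1264 39.9535]
az err -4.582577847859795 => yaw 4.582577847859795  j6 1.4891989242919534
1592
tool z range -0.050359230637725745 -0.020008023586010188
0.0 1119 [-0.0039  0.0006  0.0048] -0.050194527020142064
0.01 78 [-0.004   0.0001  0.0048] -0.05023799211967627
0.02 63 [-0.004   0.      0.0046] -0.05012571517369871
0.03 52 [-0.0041  0.0003  0.0044] -0.05015683480823317
0.04 43 [-0.0039  0.0006  0.0045] -0.049999020822937675
0.05 39 [-0.0042 -0.0001  0.0039] -0.050210497155379334
0.06 32 [-0.0039 -0.0001  0.0044] -0.050149583465361636
0.07 30 [-0.0042 -0.0001  0.0043] -0.05002958298876315
0.08 24 [-0.004   0.0002  0.0037] -0.05004072694566016
0.09 21 [-0.0043  0.0006  0.0046] -0.05020852689109359
0.1 20 [-0.0037  0.0002  0.0041] -0.050032109109674205
0.11 20 [-0.0045 -0.0002  0.0033] -0.05022846423518392
0.12 12 [-0.0044 -0.0007  0.0038] -0.05021460739777264
0.13 13 [-0.0045 -0.0003  0.0038] -0.05019844681277293
0.14 15 [-0.0036 -0.0003  0.0038] -0.050220013271869444
0.15 11 [-0.0044 -0.0004  0.0042] -0.050359230637725745
t 13.35 eef [0.5117 0.2002 0.334 ] toolx [-0.     -0.0005 -1.    ] y az 19.024574940488492 w 0.009326228592341402 F [ 0.2804 -0.4679 -2.8971]
shift cm [-0.1003  0.0381 -0.302 ]
az err -0.024574940488491848 => yaw 0.024574940488491848  j6 1.4899133488796619
top x [0.0026 0.0035 0.0045]
2870 ((538.7376098632812, 213.39581298828125), (94.69085693359375, 148.3824005126953), 18.892452239990234)
0.016 135 a [-0.0097  0.0317  0.0335] b [-0.0654  0.0617] 0.025508912433658083
0.011 148 a [0.0034 0.0062 0.0091] b [-0.0584  0.0461] 0.015804830512610932
0.085 803 a [-0.0386 -0.0321 -0.0239] b [-0.0611  0.0586] 0.10948986756981251
```

View pics/w5.png

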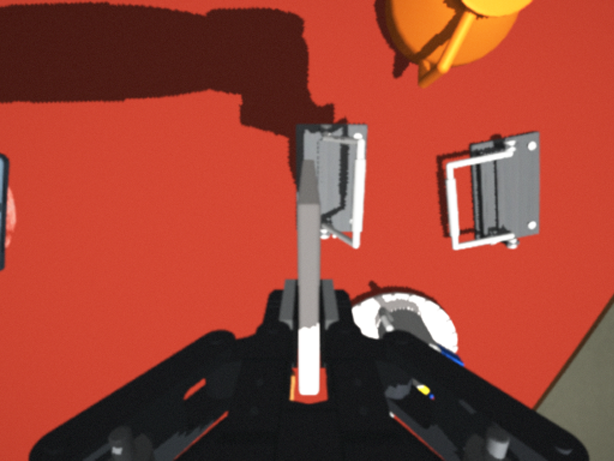

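The wrist view shows the mirror edge-on at (308,200)-(308,390) and the stand with its open prop at (330,190), aligned. The depth fit agrees with the earlier stand position. I lower the mirror over the groove.

Request:
{"name": "apply_moves", "arguments": {
  "plan": [
    {"xyz":[1,0.02,-0.3],"yaw":0},
    {"xyz":[3,0,0],"yaw":0},
    {"xyz":[3.5,0,0],"yaw":0},
    {"xyz":[3.5,0,0],"yaw":0},
    {"xyz":[2,0,0],"yaw":0},
    {"xyz":[1,0,0],"yaw":0},
    {"xyz":[0,0,0],"yaw":0},
    {"xyz":[0,0,0],"yaw":0}
  ]
}}

```text
t: 14.15
eef_pos: [0.5112, 0.204, 0.1949]
tool_rot: [0.962, 1.347, -0.96]
wrist_force: [0.1, 0.7, -1.8]
width: 0.009
```

```bash
python3 - <<'E'
from h import *
a=np.radians(199);t=np.array([.5307,.2106])+.0215*np.array([np.cos(a),np.sin(a)]);go([*t,.1715],19)
p,d,c=snap('wrist'); save(p,'w6.png',1.3)
E
```

```text
t 14.15 eef [0.5112 0.204  0.1949] toolx [ 0.0014  0.0004 -1.    ] y az 19.06153745152974 w 0.00898687914807889 F [ 0.1242  0.6621 -1.7737]
shift cm [ 2.3443 -0.0908  0.0081]
az err -0.06153745152974466 => yaw 0.06153745152974466  j6 1.4959144646694729
```

View pics/w6.png

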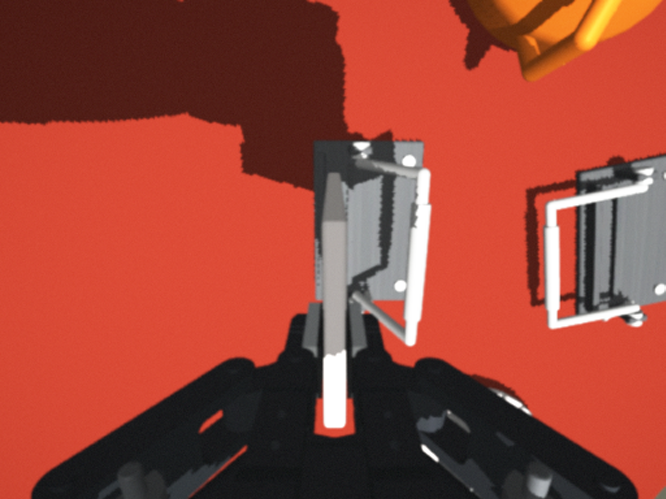

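The mirror's foot sits over the groove with the prop's bar behind it. I lower it slowly to contact.

Request:
{"name": "apply_moves", "arguments": {
  "plan": [
    {"xyz":[0.5,-0.08,0],"yaw":0},
    {"xyz":[0.5,0,0],"yaw":0},
    {"xyz":[0.5,0,0],"yaw":0},
    {"xyz":[0.3,0,0],"yaw":0},
    {"xyz":[0.2,0,0],"yaw":0},
    {"xyz":[0.1,0,0],"yaw":0},
    {"xyz":[0.1,0,0],"yaw":0},
    {"xyz":[0,0,0],"yaw":0}
  ]
}}

```text
t: 15.0
eef_pos: [0.5099, 0.2037, 0.1719]
tool_rot: [0.96, 1.349, -0.961]
wrist_force: [0.2, -0.3, -2.2]
width: 0.0093
```

```bash
python3 - <<'E'
from h import *
a=np.radians(199);t=np.array([.5307,.2106])+.0215*np.array([np.cos(a),np.sin(a)]);go([*t,.1715],19)
E
```

```text
t 15.0 eef [0.5099 0.2037 0.1719] toolx [-0.0001 -0.     -1.    ] y az 19.08065399301331 w 0.009268137284600556 F [ 0.1726 -0.2818 -2.2113]
shift cm [0.0432 0.0393 0.0277]
az err -0.08065399301331411 => yaw 0.08065399301331411  j6 1.4957528662370714
```

Nearly there; a bit lower, in 0.3 mm steps.

Request:
{"name": "apply_moves", "arguments": {
  "plan": [
    {"xyz":[0.03,0,0],"yaw":0},
    {"xyz":[0.03,0,0],"yaw":0},
    {"xyz":[0.03,0,0],"yaw":0},
    {"xyz":[0,0,0],"yaw":0},
    {"xyz":[0,0,0],"yaw":0},
    {"xyz":[0,0,0],"yaw":0},
    {"xyz":[0,0,0],"yaw":0},
    {"xyz":[0,0,0],"yaw":0}
  ]
}}

```text
t: 15.8
eef_pos: [0.5099, 0.2037, 0.1711]
tool_rot: [0.96, 1.349, -0.96]
wrist_force: [-0.1, -0.5, -2.5]
width: 0.0089
```

Request:
{"name": "apply_moves", "arguments": {
  "plan": [
    {"xyz":[0.04,0,0],"yaw":0},
    {"xyz":[0.04,0,0],"yaw":0},
    {"xyz":[0.04,0,0],"yaw":0},
    {"xyz":[0.04,0,0],"yaw":0},
    {"xyz":[0,0,0],"yaw":0},
    {"xyz":[0,0,0],"yaw":0},
    {"xyz":[0,0,0],"yaw":0},
    {"xyz":[0,0,0],"yaw":0}
  ]
}}

```text
t: 16.6
eef_pos: [0.5103, 0.204, 0.1705]
tool_rot: [0.962, 1.348, -0.959]
wrist_force: [-1.2, 1.8, 5.6]
width: 0.0092
```

Contact with the groove floor (about 8 N). I loosen the jaws slightly and lean the mirror back between the fingers.

Request:
{"name": "apply_moves", "arguments": {
  "plan": [
    {"xyz":[0,0,0],"yaw":0},
    {"xyz":[0,0,0],"yaw":0},
    {"xyz":[0.05,0.25,0],"yaw":0},
    {"xyz":[0.05,0.25,0],"yaw":0},
    {"xyz":[0.05,0.25,0],"yaw":0},
    {"xyz":[0.05,0.25,0],"yaw":0},
    {"xyz":[0.05,0.25,0],"yaw":0},
    {"xyz":[0.05,0.25,0],"yaw":0}
  ],
  "grip": 1.2
}}

```text
t: 17.4
eef_pos: [0.5244, 0.2087, 0.1664]
tool_rot: [0.96, 1.348, -0.96]
wrist_force: [-0.3, -0.2, 0.3]
width: 0.0119
```

```bash
python3 look.py
```

```text
t 17.4 eef [0.5244 0.2087 0.1664] toolx [ 0.     -0.0001 -1.    ] y az 19.08204521607086 w 0.011881303572634904 F [-0.2907 -0.1903  0.3125]
shift cm [ 2.2471 -4.5989 40.3445]
az err -4.582045216070867 => yaw 4.582045216070867  j6 1.4977734455209841
5255
tool z range -0.05999965863094419 -0.020035002605453905
-0.01 702 [-0.0031  0.0003  0.0043] -0.049949742856381575
0.0 582 [-0.0047  0.0015  0.0057] -0.05018555993710829
0.01 140 [-0.0059 -0.0047  0.0029] -0.05028821960994826
0.02 147 [-0.0075 -0.0065  0.0014] -0.05029446013037527
0.03 97 [-0.0086 -0.0067  0.0004] -0.05025845057032249
0.04 76 [-0.0096 -0.0078 -0.0003] -0.05024307408900627
0.05 370 [-0.0098  0.039   0.0434] -0.05776703007958241
0.06 607 [-0.0109  0.0375  0.0445] -0.05994731428028757
0.07 131 [-0.0127  0.03    0.0338] -0.05999204696801573
0.08 113 [-0.013   0.0257  0.0295] -0.059961549064547925
0.09 109 [-0.0147  0.0198  0.0246] -0.059961045858764404
0.1 76 [-0.0148  0.017   0.0202] -0.05992870001733725
0.11 92 [-0.0169  0.0108  0.0149] -0.05990150351412603
0.12 56 [-0.0168  0.0076  0.0104] -0.059859598611130195
0.13 57 [-0.0192 -0.0112  0.0059] -0.05992228514130088
0.14 271 [-0.0275 -0.024  -0.0191] -0.05999965863094419
0.15 1629 [-0.022   0.0159  0.0463] -0.05998373460264137
```

It tilts as planned (about 7°, no force). I continue.

Request:
{"name": "apply_moves", "arguments": {
  "plan": [
    {"xyz":[0,0,0],"yaw":0},
    {"xyz":[0.03,0.22,0],"yaw":0},
    {"xyz":[0.03,0.22,0],"yaw":0},
    {"xyz":[0.04,0.22,0],"yaw":0},
    {"xyz":[0.04,0.22,0],"yaw":0},
    {"xyz":[0.04,0.22,0],"yaw":0},
    {"xyz":[0.04,0.22,0],"yaw":0},
    {"xyz":[0.04,0.22,0],"yaw":0}
  ],
  "grip": 1.45
}}

```text
t: 18.25
eef_pos: [0.5389, 0.2137, 0.1639]
tool_rot: [0.96, 1.349, -0.96]
wrist_force: [0.4, -1.0, 0.2]
width: 0.0147
```

Request:
{"name": "apply_moves", "arguments": {
  "plan": [
    {"xyz":[0,0,0],"yaw":0},
    {"xyz":[0.06,0.25,0],"yaw":0},
    {"xyz":[0.06,0.25,0],"yaw":0},
    {"xyz":[0.07,0.25,0],"yaw":0},
    {"xyz":[0.07,0.25,0],"yaw":0},
    {"xyz":[0.08,0.26,0],"yaw":0},
    {"xyz":[0.08,0.26,0],"yaw":0},
    {"xyz":[0.08,0.26,0],"yaw":0}
  ],
  "grip": 1.65
}}

```text
t: 19.05
eef_pos: [0.5557, 0.2196, 0.1588]
tool_rot: [0.96, 1.349, -0.96]
wrist_force: [0.1, -0.4, -0.3]
width: 0.0163
```

```bash
python3 look.py; python3 -c "
from h import *
a=np.radians(199);t=np.array([.5307,.2106])-.043*np.array([np.cos(a),np.sin(a)]);go([*t,.1545],19)"
```

```text
t 19.05 eef [0.5557 0.2196 0.1588] toolx [-0. -0. -1.] y az 19.085663455521864 w 0.01629596318098824 F [ 0.1276 -0.3816 -0.2907]
shift cm [ 1.4794 -7.9168 40.3482]
az err -4.585663455521868 => yaw 4.585663455521868  j6 1.5018195045957263
5992
tool z range -0.05999433777394132 -0.0200018677902626
-0.01 1004 [-0.0016  0.0023  0.0065] -0.050032921631136804
0.0 546 [-0.0051 -0.0027  0.0073] -0.05030018974655667
0.01 391 [-0.0092 -0.0069 -0.0007] -0.0504794544739223
0.02 295 [-0.0126 -0.0106 -0.0042] -0.05017576592597122
0.03 246 [-0.0162 -0.0141 -0.007 ] -0.05033188771868255
0.04 215 [-0.0197 -0.0176 -0.011 ] -0.05014024800450597
0.05 654 [-0.0223  0.0056  0.0119] -0.0599391222116527
0.06 206 [-0.0262 -0.0235  0.001 ] -0.05999433777394132
0.07 187 [-0.0297 -0.0268 -0.004 ] -0.05999194207821025
0.08 157 [-0.0329 -0.0298 -0.008 ] -0.05990917805490577
0.09 142 [-0.0361 -0.0334 -0.0126] -0.05987445393006088
0.1 124 [-0.0394 -0.0368 -0.0169] -0.059906272354079505
0.11 120 [-0.0428 -0.0403 -0.0212] -0.059941153073882696
0.12 94 [-0.0464 -0.0442 -0.0257] -0.05992100555661927
0.13 45 [-0.0494 -0.0479 -0.041 ] -0.05018753481921178
0.14 141 [-0.047  -0.0296  0.0201] -0.05966745086897128
0.15 1425 [-0.0432 -0.0007  0.0277] -0.05960688942084155
t 19.1 eef [0.556  0.2197 0.1586] toolx [ 0.0002  0.0001 -1.    ] y az 19.082280860719937 w 0.016258591162418647 F [ 0.759  -0.1437 -0.1137]
shift cm [0.4089 1.6105 0.0361]
az err -0.08228086071993346 => yaw 0.08228086071993346  j6 1.5018443054881465
```

Request:
{"name": "apply_moves", "arguments": {
  "plan": [
    {"xyz":[0,0,0],"yaw":0},
    {"xyz":[0.07,0.25,0],"yaw":0},
    {"xyz":[0.07,0.25,0],"yaw":0},
    {"xyz":[0.07,0.25,0],"yaw":0},
    {"xyz":[0.07,0.25,0],"yaw":0},
    {"xyz":[0.07,0.2,0],"yaw":0},
    {"xyz":[0.05,0.2,0],"yaw":0},
    {"xyz":[0,0.2,0],"yaw":0}
  ],
  "grip": 1.9
}}

```text
t: 19.9
eef_pos: [0.5706, 0.2247, 0.1547]
tool_rot: [0.96, 1.349, -0.961]
wrist_force: [0.3, -0.6, -0.7]
width: 0.0191
```

```bash
python3 look.py w7.png
```

```text
t 19.9 eef [0.5706 0.2247 0.1547] toolx [-0.0005 -0.0002 -1.    ] y az 19.082295525637473 w 0.019145327060552577 F [ 0.2717 -0.597  -0.6563]
shift cm [ 1.0778 -9.4887 40.3481]
az err -4.582295525637477 => yaw 4.582295525637477  j6 1.5036603436780103
5846
tool z range -0.05999884413406567 -0.02000110605275036
-0.01 362 [-0.0017  0.0003  0.0027] -0.04907979704559369
0.0 1191 [-0.0058  0.0008  0.0066] -0.05028290313883475
0.01 481 [-0.011  -0.0083 -0.0023] -0.05024561803695463
0.02 400 [-0.0158 -0.0132 -0.0079] -0.050235691104218015
0.03 330 [-0.0206 -0.018  -0.0116] -0.0502420775647302
0.04 401 [-0.0251 -0.0213 -0.0068] -0.05966336376354385
0.05 355 [-0.0293 -0.0246 -0.005 ] -0.05998774410337649
0.06 255 [-0.0339 -0.0307 -0.0162] -0.05992959699079971
0.07 221 [-0.0385 -0.0354 -0.0206] -0.059902551577473116
0.08 188 [-0.0431 -0.0401 -0.0252] -0.05999884413406567
0.09 170 [-0.0478 -0.0449 -0.0296] -0.05992987168993727
0.1 84 [-0.0498 -0.0477 -0.034 ] -0.059894243733494584
0.11 35 [-0.0493 -0.0408 -0.0378] -0.0598563079423157
0.12 12 [-0.0446 -0.0437 -0.0423] -0.059903453556853954
0.14 1354 [-0.0435 -0.0037  0.012 ] -0.059935294296944414
0.15 7 [0.0097 0.0136 0.0143] -0.059096616315735165
```

View pics/w7.png

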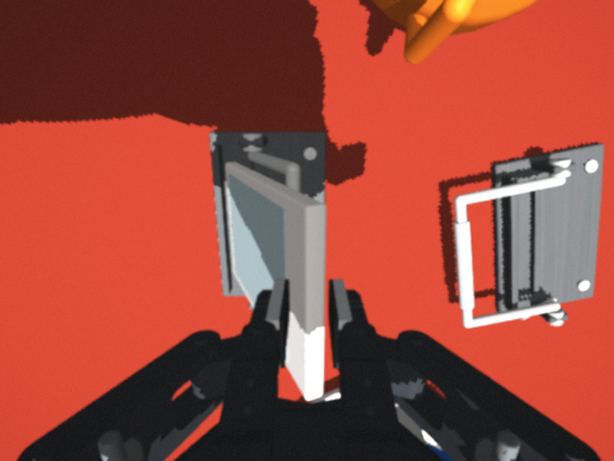

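The mirror leans about 25° on the bar. I open the jaws and go straight up.

Request:
{"name": "apply_moves", "arguments": {
  "plan": [
    {"xyz":[0,0,0],"yaw":0},
    {"xyz":[0,0,0],"yaw":0},
    {"xyz":[0,0,0],"yaw":0},
    {"xyz":[-0.5,0,0],"yaw":0},
    {"xyz":[-1.5,0,0],"yaw":0},
    {"xyz":[-3,0,0],"yaw":0},
    {"xyz":[-4,0,0],"yaw":0},
    {"xyz":[-4,0,0],"yaw":0}
  ],
  "grip": 3.2
}}

```text
t: 20.75
eef_pos: [0.5702, 0.2246, 0.2873]
tool_rot: [0.961, 1.348, -0.96]
wrist_force: [0.8, 0.0, -0.3]
width: 0.0324
```

```bash
python3 - <<'E'
from h import *
go([.5,.2,.3])
q,d,c=snap('scene'); p,d,c=snap('wrist')
P,ok,pp=pts('wrist')
az=np.radians(199);e=np.array([np.cos(az),np.sin(az)]);f=np.array([-e[1],e[0]]);q0=P[...,:2]-np.array([.5307,.2106]);a=q0@e;b=q0@f
m=ok&(a>-.06)&(a<.03)&(abs(b)<.055)&(P[...,2]<.17)&(P[...,2]>.115)
X=np.c_[a[m],b[m],P[m][:,2]];print(len(X),'b',np.percentile(X[:,1],[1,99]),'zmax',X[:,2].max())
for lo in np.arange(.115,.165,.01):
    k=(X[:,2]>lo)&(X[:,2]<lo+.01)
    if k.sum()>5: print(round(lo,3),k.sum(),np.percentile(X[k,0],[5,50,95]),np.percentile(X[k,1],[1,99]))
F=lambda x:cv2.resize(x,(400,400),interpolation=cv2.INTER_CUBIC)
cv2.imwrite('pics/f.png',np.hstack([F(q[150:290,190:330]),F(p[80:360,90:370])])[...,::-1])
E
```

```text
t 20.75 eef [0.5702 0.2246 0.2873] toolx [ 0.0005  0.0002 -1.    ] y az 19.085055669942292 w 0.03241037689246234 F [ 0.8099  0.0202 -0.3427]
shift cm [-1.2705 -7.4405  0.0336]
2252 b [-0.0504  0.0473] zmax 0.1572584312146403
0.115 301 [-0.0262 -0.0242 -0.0217] [-0.0504  0.0473]
0.125 362 [-0.0315 -0.029  -0.0266] [-0.0504  0.0474]
0.135 382 [-0.036  -0.0338 -0.0314] [-0.0504  0.0463]
0.145 937 [-0.0491 -0.0439 -0.0367] [-0.05    0.0476]
0.155 270 [-0.045  -0.0429 -0.0409] [-0.049   0.0462]
```

View pics/f.png

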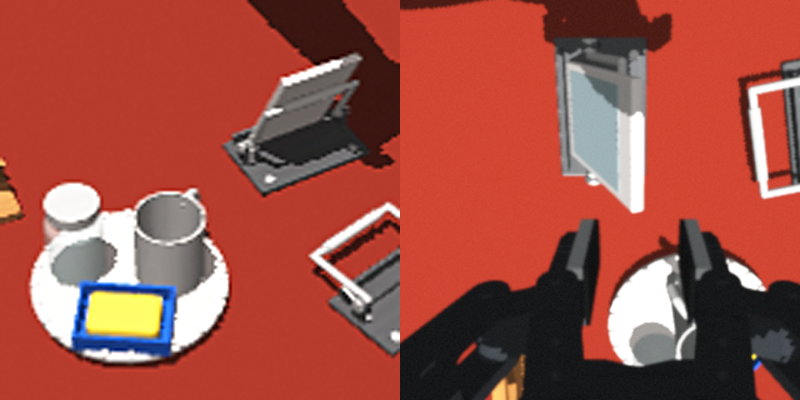

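```bash
python3 -c "
from h import *
print(r.finish_job())"
```

```text
the job is handed in; nothing more can be done
None
```

The stand is snapped open and the mirror is set in its groove, let go and handed in at about 21 s of the 61 s allowed.

- **Stand:** I gripped the prop's bar on the stand nearest the robot and swung it over. The prop stayed open after release. The bar measured 32 mm behind the hinge, against about 34 mm expected.
- **Mirror:** I pulled it out of the rest along its own slope at 25 N grip, then carried it hanging upright at 30 N. I set its foot in the groove with about 8 N of contact and let it lean back between loosened jaws until it rested on the bar.
- **Last checks:**
  - The mirror leans about 25 degrees against the bar with the glass facing away from the prop.
  - Its top edge is within about 1 mm of the predicted place, and it is centred sideways to about 1.5 mm.
  - The gripper was about 13 cm above it, touching nothing.
  - The mug, jar and soap dish look undisturbed in the last view. The bodna is not in that view, but the arm never went near it.
- **Failed or disagreeing checks:** none failed. The early stand measurements from the top and scene cameras differed by up to 4 mm. I used the wrist camera's values, which agreed with each other on a second look.

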